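# Unstack the plywood blanks onto their base boards

## Task

Take the stack of four plywood blanks apart from the top down, one blank at a time, and lay each flat inside the burnt outline of its own shape on its base board, the long ones turned along their outlines. Leave the glue bottle and the sanding block where they stand.

Things in the scene. Friction and masses are not known exactly. Their poses are not given: they have to be found in the camera images.
- disc: Smallest and topmost blank of the stack: a plywood disc, diameter 36, 18 mm thick, pale faces and brown laser-cut edge. Origin: centre of its underside; z up; its yaw has no meaning.
- hex: Second blank from the top: a plywood regular hexagon, 46 mm across flats (53 across corners), 18 mm thick. Origin: centre of its underside; z up; two of its flats face +y and -y, so it is gripped 46 mm wide along its y. Lies within about 0.12 rad of the pill's direction at the start.
- pill: Third blank from the top: a plywood pill shape (straight long sides, half-round ends), 96 mm along its x, 54 mm along its y, 18 mm thick; the straight part of the sides is 42 mm long. Origin: centre of its underside; z up; it looks the same after a half turn.
- oblong: Lowest and largest blank, lying on the table: a plywood rectangle, 120 mm along its x, 62 mm along its y, 18 mm thick. The four blanks lie flat and loose on one another, roughly centred (within a few mm) and roughly parallel, largest below: 72 mm in all. Origin: centre of its underside; z up; it looks the same after a half turn.
- base_disc: Base board with the round outline: board 74 x 74 mm. Fixed to the table, 6 mm thick, pale plywood with a thin burnt dark outline drawn on its top face. The outline is the blank's shape, 8 mm larger all round, centred on the board: circle of diameter 52. Origin: centre of its underside; the board's top is at z = 6 mm.
- base_hex: Base board with the hexagonal outline: board 90 mm along x, 82 mm along y. Fixed to the table, 6 mm thick, pale plywood with a thin burnt dark outline drawn on its top face. The outline is the blank's shape, 8 mm larger all round, centred on the board: hexagon 62 mm across flats. Origin: centre of its underside.
- base_pill: Base board with the pill-shaped outline: board 130 mm along x, 88 mm along y. Fixed to the table, 6 mm thick, pale plywood with a thin burnt dark outline drawn on its top face. The outline is the blank's shape, 8 mm larger all round, centred on the board: 112 mm along the board's x, 70 mm along its y. Origin: centre of its underside.
- base_oblong: Base board with the rectangular outline, the largest board: 152 mm along x, 94 mm along y. Fixed to the table, 6 mm thick, pale plywood with a thin burnt dark outline drawn on its top face. The outline is the blank's shape, 8 mm larger all round, centred on the board: 136 mm along the board's x, 78 mm along its y. Origin: centre of its underside.
- glue: White glue bottle with orange cap, standing loose, diameter 42, 130 mm tall: a bystander at the left of the far side. Origin: centre of its underside.
- sander: Small loose sanding block, 62 x 38 mm and 22 mm high, dark grey with an orange abrasive underside: a bystander near the middle of the far half, at least 10 cm (centre to centre) from any blank or board. Origin: centre of its underside.
Things that resemble listed ones, but are neither listed nor needed, are in the scene too. What is shaped like the oblong but orange or red is not meant.

How it is judged:
By the outcome, as a careful person would: the job done as asked, in the order asked, and still so for the second after the job is handed in, with the robot touching nothing.
It also fails if it takes over 106 s, if anything falls off the work surface, if the arm or the gripper's body presses on something with over 40 N, if the wrist force passes 120 N, or if a joint passes its speed limit or range.

## Robot

A 6-joint arm with a two-finger parallel gripper is mounted at the origin on the work surface. World frame = base frame: x ahead of the robot, y to its left, z up, the work surface at z = 0. Lengths are in m, angles in degrees, forces in N, time in s.
With the tool pointing down it reaches from about 0.325 to 0.775 m from the base axis. Payload 5.5 kg.
Tool frame: the origin (TCP) lies at the centre of the arm's flange, where the gripper is bolted on; the fingertips stand 182 mm ahead of it and the grasp point (between the pads) lies 163 mm ahead of it; z points along the fingers, y is the direction in which the jaws open and shut (so a half turn about z gives the same grasp; the last joint's range is limited). The gripper opens to 88 mm and grips with 3 to 60 N. Pads are 20 mm wide; open, the fingers measure 115 mm over their backs; the gripper's body (75 mm by 178 mm) begins 61 mm behind the grasp point.
Start: joints at [-73.207, 5.22, 70.514, -0, 104.267, -3.249], TCP at [0.206, -0.564, 0.405] pointing down, gripper open.
Joint ranges: [-164.24, 164.24], [-49.07, 125.15], [9.68, 141.18], [-86.29, 266.29], [3.28, 154.24], [-151.56, 151.56]. Speed limits (degrees/s): [147.25, 147.25, 172.46, 180, 180, 180].

## Interface

Orientations are given as [roll, pitch, yaw] about the fixed x, y, z axes, in that order (R = Rz(yaw) Ry(pitch) Rx(roll)).
In Python, from station import r gives the robot as it stands. The module is installed in compiled form; this text tells all that it offers. Calls block until the motion is done:
- r.reach(position, orientation): joint-space move of the TCP to a pose.
- r.servo_line(position, rotation=None, speed=0.15): straight line of the TCP; rotation=None keeps the orientation; speed is the mean speed in m/s.
- r.move_joints(angles): joint-space move.
- r.let_go() and r.grab(squeeze=None): open the fingers fully, or close them until they stop; squeeze is the grip in N (None keeps the last).
- r.wait(seconds).
- r.inverse_kinematics(position, orientation): joint angles nearest the present ones, or None.
- r.sense(): the state.
- r.snapshot(name): name is "scene" or "top"; returns a dict with "frame" (480x640x3 uint8, red, green, blue), "fx", "fy", "cx", "cy" (pixels), "R" (3x3) and "t" (3): a world point X has camera coordinates R X + t. Camera axes: x right, y down, z forward; pixel columns grow to the right and rows downward; lengths in m; the calibration is good to about 2 mm. A picture is of the moment at which its call begins. There is no depth.
A pose or a line that the arm cannot do raises r.IKError and nothing moves.
- r.hand_in(): hands the job in, once; it reports no verdict.
The state is a dict: "clock": time; "joints": joint angles; "joint_vel": joint speeds; "joint_torque": joint torques, N m; "tcp_pos": TCP position; "orientation": TCP orientation; "contact_force": force on the tool from outside, world axes, zero at the start; "torque": the same for the moment, N m; "opening": finger opening in m.
Only numpy, scipy, OpenCV 4.12 (cv2) and the standard library are available. Lean on these libraries where they do the work, as an engineer would, in place of code of your own. Each camera call takes 0.05 s, during which the arm holds its last target.

## Working session

There is one attempt and no reset: what is moved stays moved. The work goes in short steps, each a Python script; the robot and the scene stay as the last script left them, time stands still between calls to the robot, and variables do not carry over. Pictures are saved under pics/ and viewed, and the job is handed in when it is done.

```bash
mkdir -p pics; python3 - <<'E'
from station import r
import cv2,pickle
s=r.sense();print(s['clock'],s['tcp_pos'],s['opening'],s['orientation'])
for n in ('scene','top'):
    d=r.snapshot(n);pickle.dump(d,open(f'pics/{n}0.pkl','wb'))
    cv2.imwrite(f'pics/{n}0.png',d['frame'][:,:,::-1]);print(n,d['fx'],d['fy'],d['cx'],d['cy'],d['R'],d['t'])
E
```

```text
0.0 [ 0.20563715 -0.56372396  0.40350905] 0.08798688695461951 [-1.79889735e+02 -7.93438296e-03  2.00391273e+01]
scene 537.6213905957725 537.6213905957725 321.5062230086295 236.98762996732648 [[-0.11528567  0.99315867  0.01857596]
 [ 0.49112999  0.07324531 -0.86800141]
 [-0.86342373 -0.09094491 -0.49621415]] [-0.08303007 -0.14239944  1.43677234]
top 477.4086256575386 477.4086256575386 319.9564701560346 232.69741634027181 [[ 3.35435082e-03 -9.99993583e-01  1.25812468e-03]
 [-9.69938262e-01 -3.55966935e-03 -2.43325083e-01]
 [ 2.43328000e-01 -4.04105579e-04 -9.69943978e-01]] [0.11860616 0.45416323 0.98906695]
```

View pics/scene0.png

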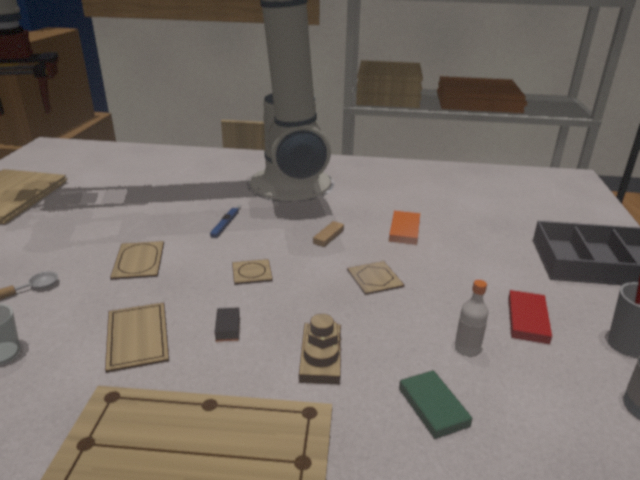

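View pics/top0.png

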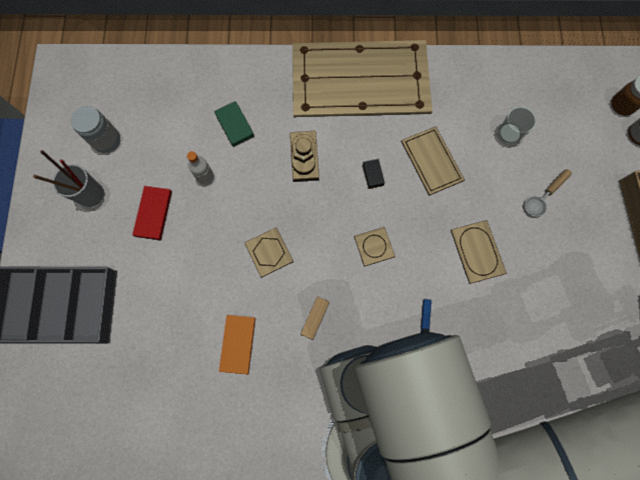

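The top view shows the stack at (304,155). The boards are the disc at (375,246), hex at (269,252), pill at (478,251) and oblong at (432,160). The glue bottle is at (200,170) and the sander at (373,174). Things that could be mistaken for the targets:
- Orange block (237,345) and red block (152,213), both oblong-shaped
- Green block (234,124)
- Small wood strip (315,318)
- Large jig board (360,78)

The stack at (304,155) is the only tiered plywood, so I choose that one and will check it in a crop.

```bash
cat > h.py <<'E'
import numpy as np,cv2,pickle
def load(n): return pickle.load(open(f'pics/{n}.pkl','rb'))
def ray(d,uv,z):
    uv=np.atleast_2d(uv).astype(float)
    c=np.c_[(uv[:,0]-d['cx'])/d['fx'],(uv[:,1]-d['cy'])/d['fy'],np.ones(len(uv))]
    R=np.array(d['R']);o=-R.T@np.array(d['t']);w=c@R
    return o+w*((z-o[2])/w[:,2])[:,None]
def proj(d,X):
    c=np.atleast_2d(X)@np.array(d['R']).T+np.array(d['t'])
    return np.c_[d['fx']*c[:,0]/c[:,2]+d['cx'],d['fy']*c[:,1]/c[:,2]+d['cy']]
def crop(d,x0,y0,x1,y1,f,name):
    im=cv2.resize(d['frame'][y0:y1,x0:x1,::-1],None,fx=f,fy=f,interpolation=cv2.INTER_CUBIC);cv2.imwrite('pics/'+name,im);return im
E
python3 - <<'E'
from h import *
t=load('top0');s=load('scene0')
a=crop(t,270,115,340,195,7,'c1.png');b=crop(s,285,300,355,390,6,'c2.png')
c=np.zeros((560,920,3),np.uint8);c[:a.shape[0],:a.shape[1]]=a;c[:b.shape[0],500:500+b.shape[1]]=b
cv2.imwrite('pics/c12.png',c[:,:800+120][:560,:])
# boards
hsv=cv2.cvtColor(t['frame'],cv2.COLOR_RGB2HSV)
m=cv2.inRange(hsv,(10,45,60),(30,255,255))
m=cv2.morphologyEx(m,cv2.MORPH_CLOSE,np.ones((5,5),np.uint8))
cs,_=cv2.findContours(m,cv2.RETR_EXTERNAL,cv2.CHAIN_APPROX_NONE)
for k in cs:
    if cv2.contourArea(k)<300: continue
    p=ray(t,k[:,0,:],.006)[:,:2]
    (cx,cy),(w,h),an=cv2.minAreaRect((p*1000).astype(np.float32))
    print(cv2.boundingRect(k),round(cx,1),round(cy,1),round(w,1),round(h,1),round(an,1))
cv2.imwrite('pics/m.png',m)
E
```

```text
(218, 315, 38, 60) 217.3 300.0 66.2 122.3 85.0
(301, 297, 28, 43) 274.1 131.2 30.2 90.6 66.3
(245, 228, 48, 49) 421.7 237.4 90.7 80.8 27.0
(355, 227, 40, 39) 435.3 -3.2 74.1 74.5 17.7
(451, 220, 55, 64) 424.7 -239.6 129.8 88.7 15.5
(290, 131, 29, 49) 659.8 159.3 121.7 61.9 4.4
(401, 127, 64, 68) 646.7 -147.5 152.0 95.2 23.8
(0, 15, 640, 102) 904.3 122.2 1649.1 287.6 90.0
```

View pics/c12.png

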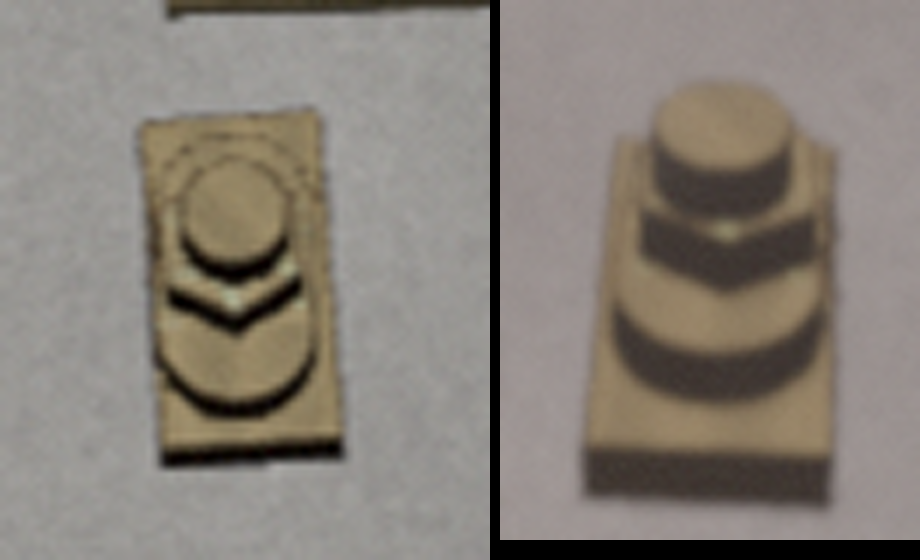

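The crop confirms a tiered stack: disc, hex, pill, then the plain rectangle. Board sizes match the given values to about 1 mm. Next I measure each layer in both views.

```bash
python3 - <<'E'
from h import *
t=load('top0');s=load('scene0')
# segment pale faces in both crops by brightness
for n,d,(x0,y0,x1,y1) in (('t',t,(282,122,326,188)),('s',s,(292,306,350,388))):
    g=cv2.resize(d['frame'][y0:y1,x0:x1],None,fx=8,fy=8,interpolation=cv2.INTER_CUBIC)
    cv2.imwrite(f'pics/z{n}.png',g[:,:,::-1])
C=lambda p:np.array(p)/7-.5+.5/7*0+np.array([270,115])
S=lambda p:(np.array(p)-[500,0])/6-.4+np.array([285,300])
pt=C([[237.5,211]]);ps=S([[723,124]])
print('disc top',ray(t,pt,.072),'scene',ray(s,ps,.072))
e=ray(t,C([[187,211],[288,211],[237,156],[237,264]]),.072);print(e*1000)
h=ray(t,C([[170,288],[236,320],[302,278]]),.054)*1000;print('hex corners',h)
o=ray(t,C([[138,122],[318,110],[342,443],[162,443+3]]),.018)*1000;print('obl',o,o.mean(0))
p=ray(t,C([[237,405],[160,340],[314,340]]),.036)*1000;print('pill',p)
p=ray(s,S([[715,366],[617,310],[824,310]]),.036)*1000;print('pill s',p)
h=ray(s,S([[640,212],[726,250],[815,218]]),.054)*1000;print('hex s',h)
o=ray(s,S([[618,140],[833,148],[831,457],[585,450]]),.018)*1000;print('obl s',o,o.mean(0))
print('glue',ray(t,[[203,182]],.0),'sander',ray(t,[[373,174]],.022))
E
```

```text
disc top [[0.65467696 0.15823037 0.072     ]] scene [[0.65306028 0.15846377 0.072     ]]
[[654.61293528 174.526264    72.        ]
 [654.7409787  141.93380984  72.        ]
 [673.94609178 158.6193869   72.        ]
 [636.26445593 158.17419012  72.        ]]
hex corners [[635.62338787 180.62964003  54.        ]
 [624.5075086  158.94541765  54.        ]
 [639.3028852  137.55118941  54.        ]]
obl [[712.13922047 194.73772469  18.        ]
 [716.8635689  133.10339965  18.        ]
 [595.66772304 124.3679748   18.        ]
 [594.37385332 184.48179872  18.        ]] [654.76109143 159.17272446  18.        ]
pill [[602.03951776 158.93861753  36.        ]
 [624.84789375 184.69401056  36.        ]
 [625.0452762  133.72292301  36.        ]]
pill s [[702.60465623 162.88451488  36.        ]
 [685.77601839 135.98362636  36.        ]
 [678.6621548  187.8265623   36.        ]]
hex s [[668.73364619 139.3765231   54.        ]
 [680.18075228 162.69786085  54.        ]
 [664.94393977 183.70154045  54.        ]]
obl s [[596.74347504 123.43238326  18.        ]
 [591.93545251 183.32093878  18.        ]
 [711.37064233 193.06600566  18.        ]
 [717.14235741 132.58617443  18.        ]] [654.29798182 158.10137553  18.        ]
glue [[0.59078689 0.39807188 0.        ]] sander [[ 0.60403309 -0.00319208  0.022     ]]
```

Both views agree to within about 2 mm: the disc is at (0.654, 0.158) and the stack yaw is about 4.5°. I'll pick the disc first.

```bash
cat >> h.py <<'E'
TIP=.182
def snap(r,k):
    for n in ('scene','top'):
        d=r.snapshot(n);pickle.dump(d,open(f'pics/{n}{k}.pkl','wb'))
        cv2.imwrite(f'pics/{n}{k}.png',d['frame'][:,:,::-1])
def st(r,l):
    s=r.sense();print(l,'clk %.1f'%s['clock'],np.round(s['tcp_pos'],4),np.round(s['orientation'],1),'op %.4f'%s['opening'],'F',np.round(s['contact_force'],1),'j6 %.0f'%s['joints'][5])
def pick(r,x,y,yaw,zb,f=20,off=.003):
    O=[180,0,yaw]
    r.reach([x,y,zb+.09+TIP],O);st(r,'over')
    r.servo_line([x,y,zb+off+TIP],speed=.08);st(r,'down')
    r.grab(f);st(r,'grab')
    r.servo_line([x,y,zb+.03+TIP],speed=.06);r.servo_line([x,y,max(zb+.09,.11)+TIP],speed=.15);st(r,'lift')
def place(r,x,y,yaw,zb=.006,off=.003):
    O=[180,0,yaw]
    r.reach([x,y,zb+.09+TIP],O);st(r,'overb')
    r.servo_line([x,y,zb+.025+TIP],speed=.12)
    r.servo_line([x,y,zb+off+.001+TIP],speed=.04);r.wait(.2);st(r,'downb')
    r.let_go();r.wait(.2);st(r,'open')
    r.servo_line([x,y,zb+.11+TIP],speed=.15)
E
python3 - <<'E'
from station import r
from h import *
pick(r,.654,.1585,4.5,.054)
snap(r,1)
E
```

```text
over clk 3.1 [0.6542 0.1576 0.3261] [180.   -0.    4.4] op 0.0878 F [0.1 0.7 0.7] j6 96
down clk 4.3 [0.6542 0.1585 0.24  ] [-1.8e+02 -1.0e-01  4.5e+00] op 0.0877 F [ 0.5  0.1 -1. ] j6 96
grab clk 5.2 [0.654  0.1585 0.239 ] [180.    0.    4.5] op 0.0354 F [-0.3 -0.7 -0.4] j6 96
lift clk 6.3 [0.654  0.1585 0.3254] [180.    0.    4.5] op 0.0354 F [ 0.6 -0.3  0. ] j6 96
```

```bash
python3 - <<'E'
from station import r
from h import *
place(r,.4353,-.0032,17.7)
r.reach([.40,-.30,.40],[180,0,15]);st(r,'side')
snap(r,2)
t=load('top2');s=load('scene2')
a=crop(t,270,115,340,195,7,'c1.png');b=crop(s,285,300,355,390,6,'c2.png')
c=np.zeros((560,920,3),np.uint8);c[:a.shape[0],:a.shape[1]]=a;c[:b.shape[0],500:500+b.shape[1]]=b
cv2.imwrite('pics/d12.png',c)
crop(t,345,215,405,275,8,'d3.png')
E
```

```text
overb clk 7.5 [ 0.4358 -0.003   0.2784] [ 1.80e+02 -1.00e-01  1.77e+01] op 0.0355 F [ 0.3  0.2 -0.3] j6 67
downb clk 9.1 [ 0.4354 -0.0032  0.1922] [180.   -0.   17.7] op 0.0356 F [-0.6  0.2 -1. ] j6 67
open clk 10.2 [ 0.4353 -0.0032  0.192 ] [180.   -0.   17.7] op 0.0880 F [-0.5  0.7 -0.2] j6 67
side clk 12.3 [ 0.4003 -0.2993  0.3992] [-179.9    0.    15. ] op 0.0878 F [-0.3  0.5  0.3] j6 34
```

View pics/d12.png

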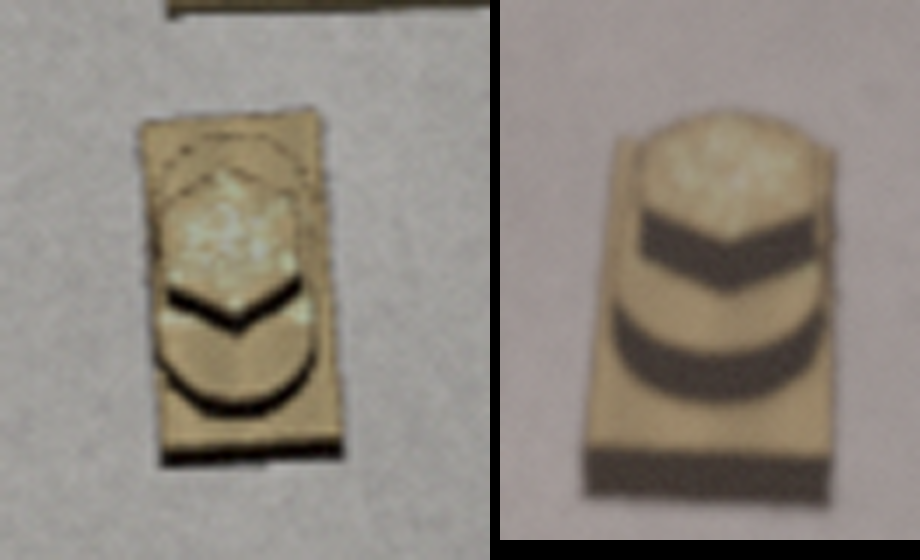

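View pics/d3.png

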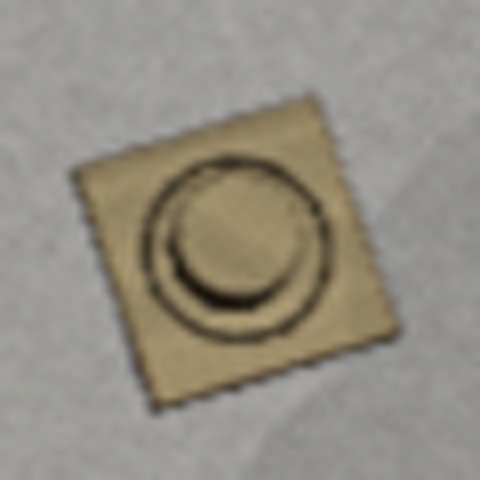

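The disc lies inside its circle: the blank is around crop (240,235), and the shift is perspective only. The stack is undisturbed, with hex corners at crop (227,168), (237,318), (168,288) and (302,278). I'll refine the hex pose and move it.

```bash
python3 - <<'E'
from station import r
from h import *
t=load('top2')
C=lambda p:np.array(p)/7-.5+np.array([270,115])
q=ray(t,C([[226,168],[236,319],[168,289],[302,278],[162,203],[298,187]]),.054)[:,:2]*1000
print(q, 'ctr',q[:2].mean(0),q[2:].mean(0),'len',np.linalg.norm(q[0]-q[1]),'yaw',np.degrees(np.arctan2(*(q[0]-q[1])[::-1])))
x,y=(.653,.1605)
pick(r,x,y,4.5,.036)
E
```

```text
[[678.1977944  162.88014842]
 [624.85665622 158.94956814]
 [635.27001761 181.27677783]
 [639.3028852  137.55118941]
 [665.63532275 183.76045847]
 [671.50788019 139.09593353]] ctr [651.52722531 160.91485828] [652.92902644 160.42108981] len 53.485759640291086 yaw 4.214371491434003
over clk 14.3 [0.6531 0.1594 0.3085] [180.   -0.    4.4] op 0.0880 F [-0.  -0.5  0.8] j6 96
down clk 15.5 [0.6532 0.1606 0.222 ] [-1.8e+02 -1.0e-01  4.5e+00] op 0.0875 F [-0.2  0.2  0.2] j6 96
grab clk 16.2 [0.653  0.1605 0.221 ] [-180.     0.     4.5] op 0.0459 F [ 0.1  0.2 -0.1] j6 96
lift clk 17.4 [0.653  0.1605 0.3074] [180.    0.    4.5] op 0.0459 F [ 0.4 -0.7 -0.2] j6 96
```

```bash
python3 - <<'E'
from station import r
from h import *
place(r,.4222,.2376,27.0)
r.reach([.40,-.30,.40],[180,0,15]);st(r,'side')
snap(r,3)
t=load('top3');s=load('scene3')
a=crop(t,270,115,340,195,7,'c1.png');b=crop(s,285,300,355,390,6,'c2.png')
c=np.zeros((560,920,3),np.uint8);c[:a.shape[0],:a.shape[1]]=a;c[:b.shape[0],500:500+b.shape[1]]=b
cv2.imwrite('pics/e12.png',c)
crop(t,239,222,299,282,8,'e3.png')
E
```

```text
overb clk 18.4 [0.4228 0.2375 0.278 ] [180.  -0.  27.] op 0.0463 F [ 0.7 -0.6 -0.3] j6 88
downb clk 19.9 [0.4222 0.2376 0.1922] [-180.   -0.   27.] op 0.0458 F [ 0.   0.9 -1. ] j6 88
open clk 20.9 [0.4222 0.2376 0.192 ] [-180.    0.   27.] op 0.0878 F [ 0.9 -0.1  0.2] j6 88
side clk 23.8 [ 0.4004 -0.2994  0.3997] [-180.     0.    15.1] op 0.0876 F [ 0.6 -0.3  1.1] j6 34
```

View pics/e12.png

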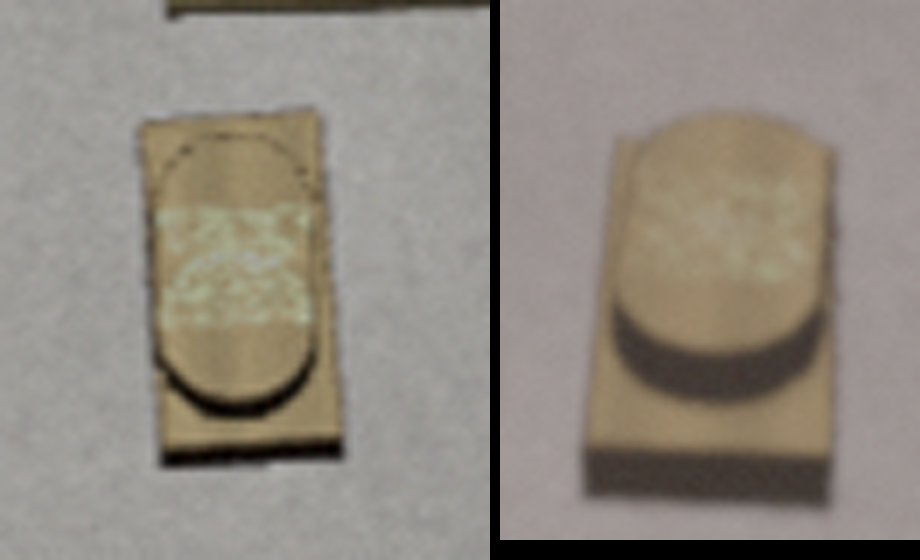

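View pics/e3.png

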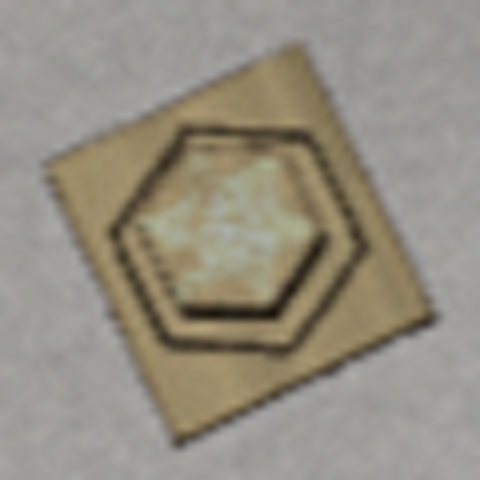

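The hex lies parallel inside its outline at crop (232,230). The pill is unmoved, with its ends at crop (230,132) and (237,403). Next is the pill.

```bash
python3 - <<'E'
from station import r
from h import *
t=load('top3')
C=lambda p:np.array(p)/7-.5+np.array([270,115])
q=ray(t,C([[230,132],[237,403],[160,270],[312,270]]),.036)[:,:2]*1000
print(q,'ctr',q[:2].mean(0),q[2:].mean(0),'len',np.linalg.norm(q[0]-q[1]),np.linalg.norm(q[2]-q[3]))
pick(r,.652,.1605,4.5,.018,f=25)
snap(r,4)
E
```

```text
[[699.82473467 162.44905423]
 [602.74090764 158.94690424]
 [649.77662573 185.12829444]
 [649.97404795 134.54333636]] ctr [651.28282115 160.69797923] [649.87533684 159.8358154 ] len 97.14697382983812 50.585343326535394
over clk 25.8 [0.6522 0.1594 0.2906] [180.   -0.    4.4] op 0.0880 F [ 0.  -0.1 -0. ] j6 96
down clk 27.1 [0.6522 0.1606 0.204 ] [-1.8e+02 -1.0e-01  4.5e+00] op 0.0878 F [ 0.9 -0.4 -0.3] j6 96
grab clk 27.7 [0.652  0.1605 0.2031] [180.   -0.    4.5] op 0.0542 F [-0.  -0.3  0.1] j6 96
lift clk 28.8 [0.6519 0.1605 0.2913] [180.    0.    4.5] op 0.0545 F [ 0.3  0.3 -1.3] j6 96
```

```bash
python3 - <<'E'
from station import r
from h import *
place(r,.4254,-.2396,15.5)
r.reach([.42,.05,.40],[180,0,15]);st(r,'side')
snap(r,5)
t=load('top5');s=load('scene5')
a=crop(t,270,115,340,195,7,'c1.png');b=crop(s,285,300,355,390,6,'c2.png')
c=np.zeros((560,920,3),np.uint8);c[:a.shape[0],:a.shape[1]]=a;c[:b.shape[0],500:500+b.shape[1]]=b
cv2.imwrite('pics/f12.png',c)
a=crop(t,443,212,513,292,7,'f3.png');
E
```

```text
overb clk 30.6 [ 0.4259 -0.2392  0.2781] [180.   -0.   15.5] op 0.0542 F [-0.3  0.  -1. ] j6 41
downb clk 32.2 [ 0.4254 -0.2396  0.1921] [180.   -0.   15.5] op 0.0538 F [-0.4 -0.3  0.4] j6 41
open clk 33.1 [ 0.4254 -0.2396  0.192 ] [180.   -0.   15.5] op 0.0878 F [0.2 0.1 0.6] j6 41
side clk 35.1 [0.4202 0.0494 0.3991] [1.8e+02 1.0e-01 1.5e+01] op 0.0875 F [-0.   0.5  0.3] j6 77
```

View pics/f12.png

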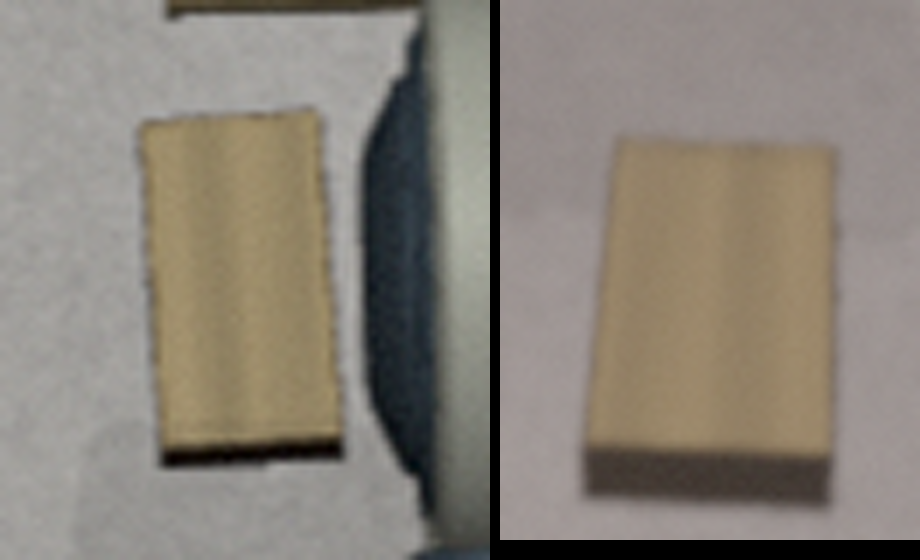

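View pics/f3.png

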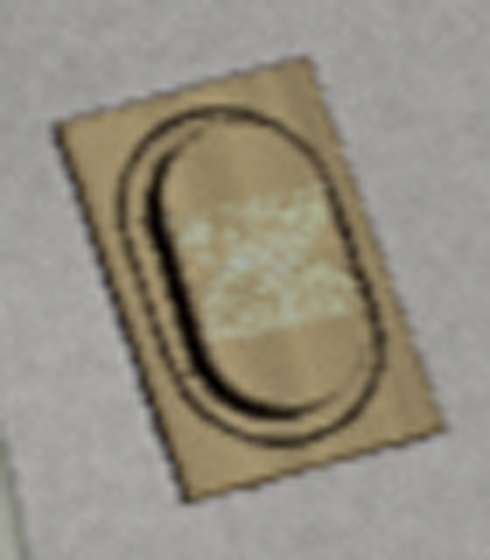

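The pill is inside its outline and parallel to it. The oblong is undisturbed, with corners unchanged at crop (138,122), (318,110), (342,443) and (162,446). It's the last to move.

```bash
python3 - <<'E'
from station import r
from h import *
pick(r,.6545,.1587,4.6,0,f=30)
place(r,.6467,-.1472,23.8)
r.reach([.36,.10,.42],[180,0,15]);st(r,'side')
snap(r,6)
t=load('top6')
crop(t,392,117,472,207,6,'g3.png');
E
```

```text
over clk 36.3 [0.6544 0.1581 0.2731] [ 1.8e+02 -1.0e-01  4.6e+00] op 0.0881 F [-1.3  0.1  0.7] j6 96
down clk 37.6 [0.6548 0.1587 0.1859] [-1.8e+02 -1.0e-01  4.6e+00] op 0.0875 F [ 0.2 -0.2  0.4] j6 96
grab clk 38.1 [0.6545 0.1587 0.1852] [180.   -0.    4.6] op 0.0619 F [0.  0.6 0.6] j6 96
lift clk 39.4 [0.6544 0.1587 0.2909] [1.8e+02 1.0e-01 4.6e+00] op 0.0616 F [-0.9 -0.2 -1.4] j6 96
overb clk 40.5 [ 0.6468 -0.1463  0.2775] [-179.9    0.    23.8] op 0.0616 F [ 0.8  1.  -1.1] j6 50
downb clk 42.1 [ 0.6467 -0.1472  0.192 ] [180.   -0.   23.8] op 0.0617 F [-0.5 -0.4 -1.3] j6 50
open clk 42.9 [ 0.6467 -0.1472  0.192 ] [180.   -0.   23.8] op 0.0881 F [-0.1  0.5  0.9] j6 50
side clk 45.3 [0.3605 0.0998 0.4195] [180.   0.  15.] op 0.0880 F [ 0.6 -0.1  0.5] j6 85
```

View pics/g3.png

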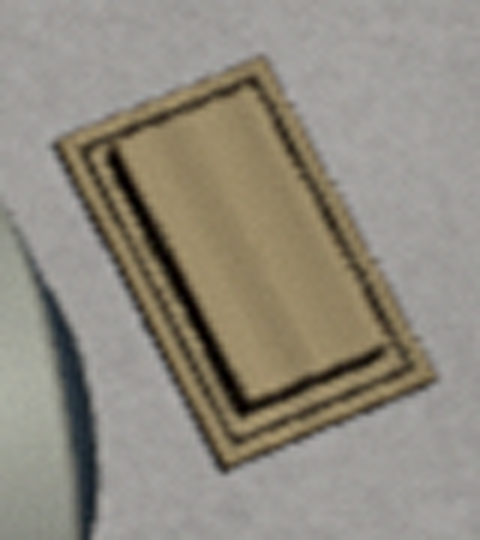

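View pics/scene6.png

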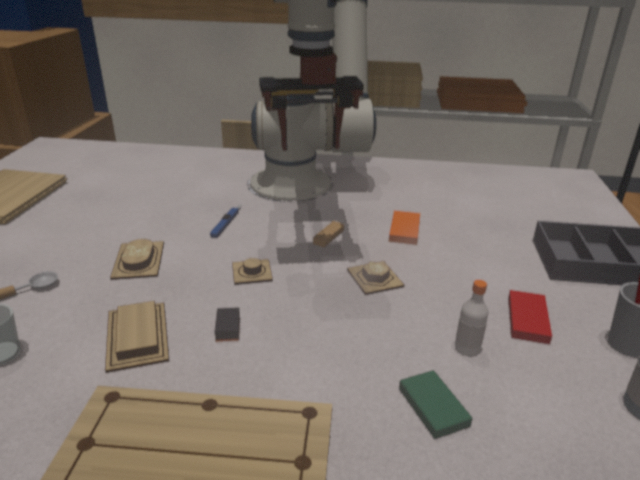

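View pics/top6.png

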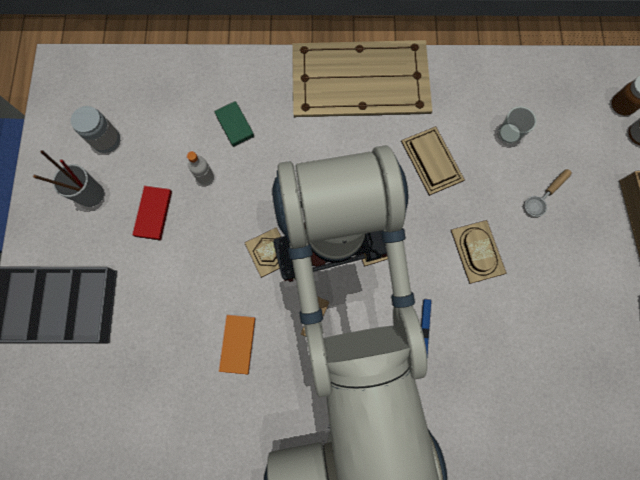

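All four blanks are on their boards. The glue at scene (472,325) and the sander at (228,323) haven't moved. I'll check the oblong numerically, then hand in.

```bash
python3 - <<'E'
from station import r
from h import *
t=load('top6')
C=lambda p,o,f:np.array(p)/f-.42+np.array(o)
q=ray(t,C([[114,142],[252,85],[385,347],[250,402]],[392,117],6),.024)[:,:2]*1000
(c,wh,a)=cv2.minAreaRect(q.astype(np.float32));print('oblong',c,wh,a,'want 646.7 -147.5 yaw 23.8')
t=load('top5')
q=ray(t,C([[190,125],[335,405]],[443,212],7),.024)[:,:2]*1000;print('pill',q.mean(0),'want 424.7 -239.6')
t=load('top3');q=ray(t,C([[183,141],[280,307],[142,222],[326,235]],[239,222],8),.024)[:,:2]*1000;print('hex',q.mean(0),'want 421.7 237.4')
a=load('scene0')['frame'].astype(int);b=load('scene6')['frame'].astype(int)
print('sander/glue diff',abs(a-b)[305:342,213:243].mean(),abs(a-b)[280:356,455:490].mean())
r.hand_in();st(r,'done')
E
```

```text
oblong (646.55322265625, -146.30056762695312) (119.67649841308594, 61.20957946777344) 23.785234451293945 want 646.7 -147.5 yaw 23.8
pill [ 424.91831412 -238.33646619] want 424.7 -239.6
hex [421.81417952 237.09124146] want 421.7 237.4
sander/glue diff 1.8660660660660662 1.7288220551378446
the job is handed in; nothing more can be done
the job is handed in; nothing more can be done
```

The stack is apart and each blank lies flat inside its own outline, moved in order: disc, hex, pill, oblong. I handed the job in at about 45 s of the 106 s allowed. No grasp slipped, and the sensed tool force read under about 2 N wherever I checked it.

- **Position:** in the top view the hex, pill and oblong sit within about 1.5 mm of their board centres, against an 8 mm margin. I checked the disc by eye only, in a close crop where it lay clearly inside its circle.
- **Direction:** the oblong measured 23.8°, the same as its board. The hex and pill look parallel to their outlines in the crops.
- **Bystanders:** the glue bottle and sanding block look unchanged between the first and last scene pictures, with only noise-level pixel differences.
- **Limits of the last check:** in the final top picture the arm hid part of the disc and hex boards. I judged those two from earlier top crops and the final scene view. None of my checks failed or disagreed.

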